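# Take the spun sample tube out of the centrifuge and hold it upright

### The arm

A 6-joint arm with a two-finger parallel gripper is mounted at the origin on the work surface. World frame = base frame: x ahead of the robot, y to its left, z up, the work surface at z = 0. Lengths are in m, angles in rad, forces in N, time in s.
With the tool pointing down it reaches from about 0.35 to 0.775 m from the base axis. Payload 5.5 kg.
Tool frame: the origin (TCP) lies at the very end of the fingers, on their centre line; the grasp point (between the pads) lies 19 mm behind it (manip.grip_depth is the distance from the TCP to the grasp point, in m); z points along the fingers, y is the line along which they close (so a half turn about z gives the same grasp; the last joint's range is limited). The gripper opens to 85 mm and grips with 20 to 120 N. Pads are 22 mm wide; open, the fingers measure 114 mm over their backs; the gripper's body (76 mm by 85 mm) begins 54 mm behind the grasp point. The pads swing forward as they close: fully open they stand 13 mm farther back than shut.
Start: joints at [-1.38, 0.313, 0.046, 1.304, 0, 1.431], TCP at [0.187, -0.544, 0.205] pointing down, gripper open.
Joint ranges: [-2.76, 2.76], [-0.86, 1.69], [-1.03, 1.26], [-2.2, 2.34], [-1.47, 1.5], [-3.14, 3.14]. Speed limits (rad/s): [2.57, 2.57, 3.14, 3.14, 3.14, 3.14].

### API

Orientations are given as a unit quaternion [x, y, z, w].
In Python, from workcell import manip, viewer, job gives the robot as it stands.
- The arm moves only by the shell command python3 -m creep 'ROWS' [OPENING] [FORCE]. ROWS is JSON, one flat list of numbers, 6 for each row, row after row: the shift along the world's x, y, z in units of 30 mm (1.0 is 30 mm), then the turn, a rotation vector about the world's x, y, z in units of 5 degrees (1.0 is 5 degrees). A call has 1 to 20 rows; each row is the pose to reach, as a shift and turn from the pose commanded when the call began; what a row does not reach only later rows make up. A row lasts 1/10 s, in which the tool goes at most 50 mm and 8.59 degrees, less where a joint would pass 70% of its speed; a pose out of reach is approached as far as the arm can. A call with a gripper value outside its range is refused whole. OPENING is the opening in per cent of the stroke, from 0 (shut) to 100 (fully open), set as the call begins (- or left out, the last holds). The fingers move at their own pace and stop on an object; FORCE is the grip in N (left out, the last holds). Time passes only in rows, so rows that repeat a pose let the fingers close. It gives the time, the measured TCP pose, the force, the opening and the grip force at its end, in the units of the state.
- manip.observe(): the state, without advancing time (a new reading comes with each control period).
- viewer.camera(name): name is "scene" or "top" or "wrist"; returns the picture (420x560x3 uint8, red, green, blue); there is no depth.
- viewer.camera_info(name): a dict with "K" (3x3 intrinsics, pixels), "rvec" (rotation vector, rad) and "tvec" (3), from world to camera coordinates, as OpenCV has them. Camera axes: x right, y down, z forward; pixel columns grow to the right and rows downward; lengths in m; the calibration is good to about 2 mm. A picture is of the moment at which its call begins: read the wrist's pose just before it. camera_info takes no time and is no camera call; for the wrist camera it gives the pose at the moment of the call.
- job.close_job(): hands the job in; it is judged then, once.
The state is a dict: "t": time; "q": joint angles; "qvel": joint speeds; "joint_torque": joint torques, N m; "eef_pos": TCP position; "ee_rot": TCP orientation; "wrist_force": force on the tool from outside, world axes, zero at the start; "ft_torque": the same for the moment, N m; "finger_gap": opening from 0.0 (shut) to 1.0 (fully open); "grip_force": force on a finger pad.
Only numpy, scipy, OpenCV 4.12 (cv2) and the standard library are available. Lean on these libraries where they do the work, as an engineer would, in place of code of your own. Each camera call takes 0.05 s, during which the arm holds its last target. There are 200 camera calls.

### The job

Lift the loose cover off the centrifuge by its knob and set it down flat on the bench, knob up. Then draw the red-capped sample tube out of its slanted pocket in the rotor and bring it upright, cap up, without ever tipping it noticeably further over than it leaned in the rotor. Finish while still holding the tube in the gripper, upright and still, its lower end at least 15 cm above the bench and touching nothing else; leave the blue-capped balance tube in its pocket and do not disturb the rack, the wash bottle or the test cassette.

Things in the scene. Friction and masses are not known exactly. Their poses are not given: they have to be found in the camera images.
- centrifuge: Cream centrifuge, fixed. Open bowl, 244 mm outer, 216 inner diameter, rim 120 mm above bench, floor at 50. Panel, 82 high, 182 wide, juts out at -x to 182 mm from the axis. Origin: on the bench on the bowl's axis, z up. The rotor does not turn: four black sleeves at +x (red sample tube), -x (blue balance tube), +y, -y (empty), leaning 35 degrees, mouths inward.
- pocket_mouth (a point): Mouth centre of the sample tube's sleeve, 58 mm from the bowl's axis towards the centrifuge's +x, 115 mm above the bench. Every sleeve: same radius and height of mouth, outside diameter 23 mm, bore 18 mm, 60 mm deep, leaning 35 degrees from vertical. Axes as the centrifuge's.
- cover: See-through light blue round cover, a shallow dome, 232 mm diameter, 55 mm high without its knob, hollow below, 0.22 kg, resting loose on the bowl's rim over the tubes, centred on the bowl. Origin: centre of its open lower edge; z up through the knob. The tube caps reach 34 mm up into it.
- cover_knob (a point): Middle of the black knob on the cover's top, 75 mm above the cover's lower edge. The knob is an upright cylinder of 28 mm diameter from 61 to 89 mm above that edge, on a thinner neck.
- sample_tube: White tube with a red cap, 100 mm long, body 16 mm diameter, cap 19 mm over the top 22 mm, about 25 g. Origin: centre of its lower end; z along the tube to the cap. Starts in its sleeve leaning 35 degrees, top towards the bowl's axis, 40 mm of its length sticking out, 1 mm play all round; drawn out along its own z. Dimly seen through the cover.
- sample_cap_top (a point): Centre of the red cap's top face, 100 mm from the sample tube's origin along its z.
- balance_tube: Balance tube in the opposite sleeve, same size but with a blue cap; stays there. Origin: centre of its lower end, z along the tube to the cap.
- tube_rack: White rack full of red-capped tubes, 110 x 170 x 110 mm high, standing loose on the bench to the left. Origin: centre of its underside.
- wash_bottle: Translucent bottle with a white cap, 60 mm diameter, 150 mm high, standing loose on the bench to the right. Origin: centre of its underside.
- test_cassette: Flat white test cassette, 70 x 20 x 6 mm, lying loose on the bench near the robot on the right. Origin: centre of its underside, x along its length.
There are look-alikes about, which are no part of the job. What is shaped like the cover but brown is not meant. Of the things shaped like the tube_rack, the white one is meant.

How it is judged:
By the outcome, as a careful person would: the job done as asked, in the order asked, and still so for the second after the job is handed in, while the arm keeps its last pose, push and grip.
It also fails if it takes over 58 s, if anything falls off the work surface, if the arm or the gripper's body presses on something with over 40 N, if the wrist force passes 120 N, or if a joint passes its speed limit or range.

## Working session

There is one attempt and no reset: what is moved stays moved. The work goes in short steps, Python scripts to look and compute and a shell command to move; the robot and the scene stay as the last step left them, time stands still between calls to the robot, and variables do not carry over. Pictures are saved under pics/ and viewed, at most 10 in all, crops included, and the job is handed in when it is done.

```bash
mkdir -p pics
python3 - <<'E'
from workcell import manip, viewer
import cv2
print(manip.observe())
for n in ("top","scene"):
    im=viewer.camera(n); cv2.imwrite(f"pics/{n}0.png",im[:,:,::-1]); print(n,viewer.camera_info(n))
E
```

```text
{'t': 0.0, 'q': array([-1.37961863e+00,  3.14010173e-01,  4.49412911e-02,  1.30356848e+00,
       -2.81129299e-05,  1.43120812e+00]), 'qvel': array([ 4.14955532e-04,  5.18675547e-04, -1.25652264e-03, -3.93781962e-05,
       -1.03749265e-03,  3.82051178e-04]), 'joint_torque': array([-3.44273685e-04, -4.80621314e+01,  2.98535603e+01,  1.93235383e-02,
       -1.40115039e-04,  4.05018909e-06]), 'eef_pos': array([ 0.18662148, -0.54327541,  0.20418793]), 'ee_rot': array([ 9.86354961e-01,  1.64630017e-01, -3.77936011e-05, -9.19846302e-04]), 'wrist_force': array([ 0.33985326, -0.11306936,  1.51700536]), 'ft_torque': array([-0.03467643,  0.00708696,  0.02077016]), 'grip_force': 0.0, 'finger_gap': 1.0025817992741852}
top {'K': array([[457.54037773,   0.        , 275.97257211],
       [  0.        , 457.54037773, 198.9675487 ],
       [  0.        ,   0.        ,   1.        ]]), 'rvec': array([ 2.23122434, -2.16683856,  0.04247005]), 'tvec': array([-0.03160806,  0.57427925,  1.53749308])}
scene {'K': array([[538.26788671,   0.        , 270.71498832],
       [  0.        , 538.26788671, 201.4944836 ],
       [  0.        ,   0.        ,   1.        ]]), 'rvec': array([ 0.72478557,  2.46351143, -1.25695327]), 'tvec': array([ 0.48309616, -0.07345041,  2.25832674])}
```

View pics/top0.png

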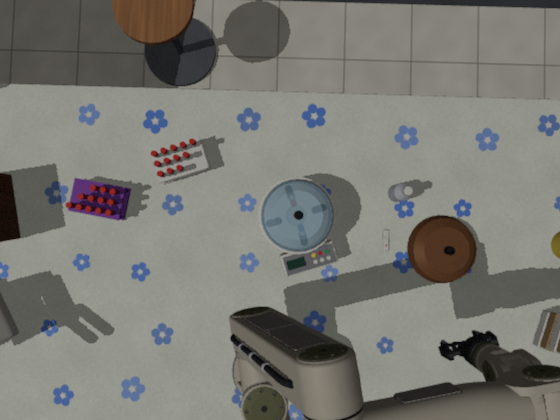

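View pics/scene0.png

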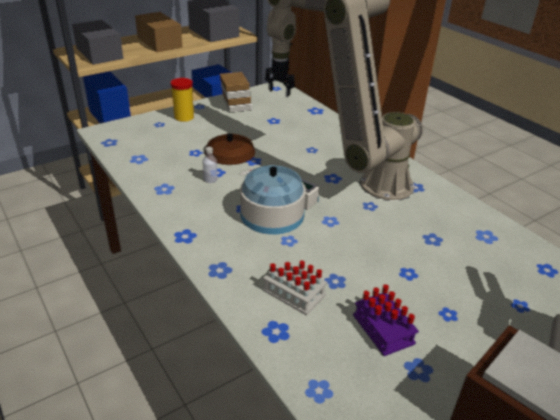

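The top view shows the knob at about (298,215) and the panel at about (309,258), with open bench to the left-near at around (200,270). The scene view agrees.

```bash
cat > h.py <<'E'
import numpy as np, cv2
from scipy.spatial.transform import Rotation as R
from workcell import manip, viewer
def ray(info,uv):
    Rm=cv2.Rodrigues(np.array(info["rvec"]))[0]; t=np.array(info["tvec"])
    return -Rm.T@t, Rm.T@np.linalg.inv(info["K"])@np.array([*uv,1.])
def onz(info,uv,z):
    c,d=ray(info,uv); return c+d*(z-c[2])/d[2]
def proj(info,P):
    return cv2.projectPoints(np.array(P,float).reshape(-1,3),np.array(info["rvec"]),np.array(info["tvec"]),info["K"],None)[0].reshape(-1,2)
E
python3 - <<'E'
from h import *
i=viewer.camera_info("top")
print("knob",onz(i,(298,215),.209)); 
for n,p,z in [("panel L",(284,272),.082),("panel R",(337,261),.082),("rack",(183,160),.1),("bottle",(400,192),.07),("cass",(386,240),0),("free",(200,270),0),("base",(265,405),.0),("purple",(100,200),.1)]: print(n,onz(i,p,z)[:2])
im=cv2.imread("pics/top0.png")[150:290,215:385]
cv2.imwrite("pics/crop0.png",cv2.resize(im,None,fx=4.2,fy=4.2,interpolation=cv2.INTER_CUBIC))
E
```

```text
knob [ 0.52140199 -0.08177653  0.209     ]
panel L [ 0.33818057 -0.04766277]
panel R [ 0.37835082 -0.21691002]
rack [0.68758967 0.28653378]
bottle [ 0.60709251 -0.41836521]
cass [ 0.44689498 -0.39252872]
free [0.32690785 0.23573659]
base [-0.11610756  0.00174594]
purple [0.55158282 0.54692493]
```

View pics/crop0.png

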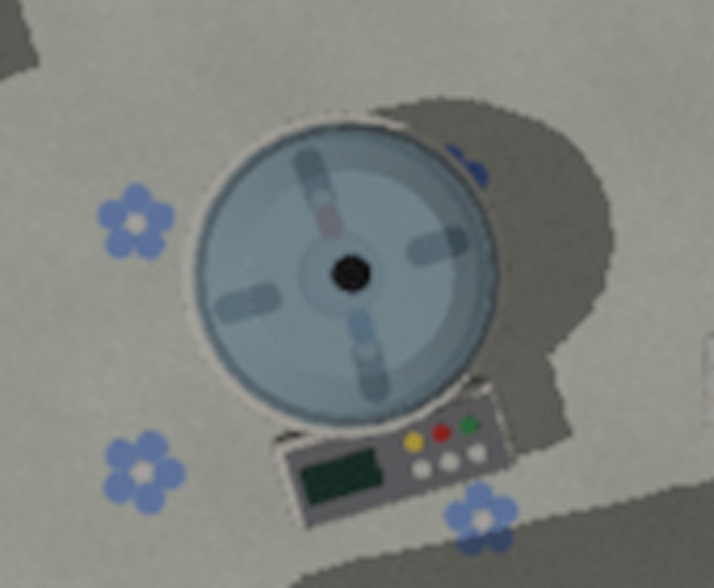

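Knob top sits at crop (351,273), so it is at world ≈ (0.521, -0.082). The red cap is at crop (330,220), on the far side from the panel, and the centrifuge yaw is about 14°. I'll go above the knob with a +175° yaw turn, which keeps the last joint away from its limit, and check how the wrist camera is mounted.

```bash
python3 -m creep '[0,0,2,0,0,0, 1,1.4,2.5,0,0,1.5, 2,2.8,2.5,0,0,3, 3,4.2,2.5,0,0,4.5, 4,5.6,2.5,0,0,6, 5,7,2.5,0,0,8, 6,8.4,2.5,0,0,9.5, 7,9.8,2.5,0,0,11, 8,11.2,2.5,0,0,12.5, 9,12.6,2.5,0,0,14, 10,14,2.5,0,0,15.5, 10.5,14.7,2.5,0,0,17, 11,15.3,2.5,0,0,18.5, 11.1,15.4,2.5,0,0,20, 11.1,15.4,2.5,0,0,21.5, 11.1,15.4,2.5,0,0,23, 11.1,15.4,2.5,0,0,24.5, 11.1,15.4,2.5,0,0,26, 11.1,15.4,2.5,0,0,27.5, 11.1,15.4,2.5,0,0,29]' 100 60
python3 -m creep '[0,0,0,0,0,1.5, 0,0,0,0,0,3, 0,0,0,0,0,4.5, 0,0,0,0,0,6, 0,0,0,0,0,6, 0,0,0,0,0,6]'
python3 - <<'E'
from h import *
s=manip.observe(); i=viewer.camera_info("wrist"); im=viewer.camera("wrist"); cv2.imwrite("pics/w1.png",im[:,:,::-1])
print(s["q"],s["eef_pos"]); Rt=R.from_quat(s["ee_rot"])
c,d=ray(i,(280,210)); print("cam in tool",Rt.inv().apply(c-s["eef_pos"]),Rt.inv().apply(d)); print(Rt.as_matrix())
print("knob top proj",proj(i,[[.521,-.082,.209]]))
E
```

```text
t: 2.1
eef_pos: [0.5195, -0.0818, 0.2796]
ee_rot: [0.137, 0.991, 0.0, -0.001]
wrist_force: [0.7, 0.2, -0.5]
finger_gap: 0.998
grip_force: 0.0
t: 2.7
eef_pos: [0.5196, -0.0818, 0.2798]
ee_rot: [-0.12, 0.993, 0.0, -0.0]
wrist_force: [-0.5, 0.6, -0.1]
finger_gap: 0.997
grip_force: 0.0
[-3.08952470e-01  2.07885198e-01  8.78178167e-02  1.45149406e+00
  9.48485126e-05 -5.49407971e-01] [ 0.51958806 -0.08182987  0.27978678]
cam in tool [ 0.0779907  -0.00088013 -0.1688957 ] [-0.31847678  0.00166105  0.94804679]
[[-9.71229398e-01 -2.38144844e-01 -7.00044300e-04]
 [-2.38145110e-01  9.71229531e-01  3.22997691e-04]
 [ 6.02983463e-04  4.80416980e-04 -9.99999703e-01]]
knob top proj [[279.91276049 208.71637593]]
```

View pics/w1.png

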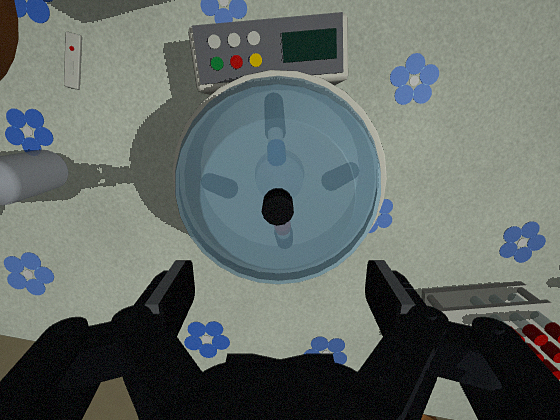

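The wrist view shows the knob top at (278,206) against a predicted (280,209), so the estimate is within 2 mm. I'll descend, grip and lift a little.

```bash
python3 -m creep '[0.05,0,-1,0,0,0, 0.05,0,-2,0,0,0, 0.05,0,-2.6,0,0,0, 0.05,0,-3,0,0,0, 0.05,0,-3.2,0,0,0, 0.05,0,-3.35,0,0,0, 0.05,0,-3.35,0,0,0]' 100
python3 -m creep '[0,0,0,0,0,0, 0,0,0,0,0,0, 0,0,0,0,0,0, 0,0,0,0,0,0, 0,0,0,0,0,0, 0,0,0,0,0,0, 0,0,0,0,0,0, 0,0,0,0,0,0]' 0 60
python3 -m creep '[0,0,0.2,0,0,0, 0,0,0.5,0,0,0, 0,0,0.8,0,0,0, 0,0,1.2,0,0,0, 0,0,1.7,0,0,0, 0,0,2.2,0,0,0, 0,0,2.7,0,0,0, 0,0,3.2,0,0,0, 0,0,3.5,0,0,0, 0,0,3.5,0,0,0]'
python3 - <<'E'
from h import *
i=viewer.camera_info("top"); im=viewer.camera("scene")[110:290,170:370]; w=viewer.camera("wrist")
a=cv2.resize(im,None,fx=2,fy=2); a=cv2.resize(a,(466,420)); cv2.imwrite("pics/w2.png",cv2.resize(np.hstack([a,w])[:,:,::-1],(800,327)))
wi=viewer.camera_info("wrist")
E
```

```text
t: 3.45
eef_pos: [0.5215, -0.082, 0.1798]
ee_rot: [-0.121, 0.993, -0.0, 0.0]
wrist_force: [-0.2, -0.6, 0.4]
finger_gap: 1.001
grip_force: 0.0
t: 4.25
eef_pos: [0.5216, -0.0821, 0.1805]
ee_rot: [-0.121, 0.993, -0.0, 0.001]
wrist_force: [-1.2, -0.2, 4.7]
finger_gap: 0.265
grip_force: 58.6
t: 5.25
eef_pos: [0.5221, -0.0821, 0.2864]
ee_rot: [-0.121, 0.993, -0.001, 0.001]
wrist_force: [-0.4, 0.3, -4.1]
finger_gap: 0.264
grip_force: 59.1
```

View pics/w2.png

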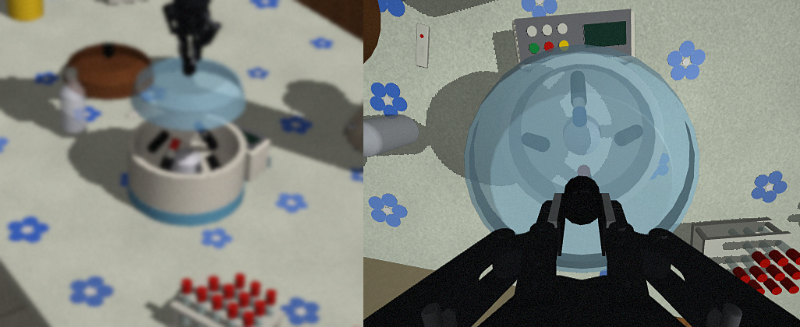

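The cover is in hand and clear of the caps. It goes to the free spot at about (0.40, 0.26).

```bash
python3 -m creep '[-0.1,0.3,0,0,0,0, -0.4,1,0,0,0,0, -0.8,2.1,0,0,0,0, -1.2,3.2,0,0,0,0, -1.6,4.3,0,0,0,0, -2,5.4,0,0,0,0, -2.4,6.5,0,0,0,0, -2.8,7.6,0,0,0,0, -3.2,8.7,0,0,0,0, -3.6,9.8,0,0,0,0, -3.9,10.6,0,0,0,0, -4.1,11.1,0,0,0,0, -4.2,11.4,0,0,0,0, -4.2,11.4,-0.8,0,0,0, -4.2,11.4,-2,0,0,0, -4.2,11.4,-3.2,0,0,0, -4.2,11.4,-4.4,0,0,0, -4.2,11.4,-5.4,0,0,0, -4.2,11.4,-6.2,0,0,0, -4.2,11.4,-6.6,0,0,0]'
python3 -m creep '[0,0,-0.2,0,0,0, 0,0,-0.4,0,0,0, 0,0,-0.55,0,0,0, 0,0,-0.7,0,0,0, 0,0,-0.8,0,0,0, 0,0,-0.88,0,0,0, 0,0,-0.88,0,0,0, 0,0,-0.88,0,0,0]'
```

```text
t: 7.35
eef_pos: [0.3933, 0.2591, 0.0841]
ee_rot: [-0.121, 0.993, -0.001, -0.002]
wrist_force: [-0.5, 0.3, -2.9]
finger_gap: 0.27
grip_force: 59.1
t: 8.15
eef_pos: [0.3955, 0.2603, 0.0606]
ee_rot: [-0.122, 0.993, 0.0, 0.0]
wrist_force: [0.4, 0.6, 0.6]
finger_gap: 0.266
grip_force: 59.7
```

```bash
python3 -m creep '[0,0,-0.03,0,0,0, 0,0,-0.03,0,0,0]'
python3 -m creep '[0,0,0,0,0,0, 0,0,0,0,0,0, 0,0,0,0,0,0, 0,0,0,0,0,0, 0,0,0,0,0,0, 0,0,0,0,0,0, 0,0,0,0,0,0]' 100
python3 -m creep '[0,0,0.3,0,0,0, 0,0,1,0,0,0, 0,0,2,0,0,0, 0,0,3.2,0,0,0, 0,0,4.4,0,0,0, 0.3,-0.8,5.4,0,0,0, 0.7,-1.9,6,0,0,0, 1.1,-3,6.5,0,0,0, 1.5,-4.1,7,0,0,0, 1.9,-5.2,7,0,0,0, 2.3,-6.3,7,0,0,0, 2.7,-7.4,7,0,0,0, 3,-8.5,7,0,0,0, 3.3,-9.6,7,0,0,0, 3.5,-10.7,7,0,0,0, 3.5,-11.2,7,0,0,0, 3.5,-11.3,7,0,0,0, 3.5,-11.3,7,0,0,0]'
python3 - <<'E'
from h import *
s=manip.observe(); i=viewer.camera_info("wrist"); w=viewer.camera("wrist"); t=viewer.camera("top")
a=cv2.resize(t[120:330,150:430],(560,420)); cv2.imwrite("pics/w3.png",cv2.resize(np.hstack([a,w])[:,:,::-1],(800,300)))
np.savez("w3.npz",w=w,K=i["K"],rvec=i["rvec"],tvec=i["tvec"])
cv2.imwrite("pics/w3c.png",cv2.resize(w[0:300,130:430],(600,600),interpolation=cv2.INTER_CUBIC)[:,:,::-1])
E
```

```text
t: 8.35
eef_pos: [0.3956, 0.2603, 0.0605]
ee_rot: [-0.122, 0.993, 0.0, 0.001]
wrist_force: [-3.3, -1.5, 7.6]
finger_gap: 0.266
grip_force: 61.6
t: 9.05
eef_pos: [0.3952, 0.2601, 0.0593]
ee_rot: [-0.121, 0.993, 0.0, -0.0]
wrist_force: [0.0, 0.0, 0.7]
finger_gap: 1.0
grip_force: 0.0
t: 10.85
eef_pos: [0.4999, -0.0786, 0.2696]
ee_rot: [-0.121, 0.993, 0.0, -0.0]
wrist_force: [0.7, -0.6, 0.4]
finger_gap: 0.998
grip_force: 0.0
```

View pics/w3.png

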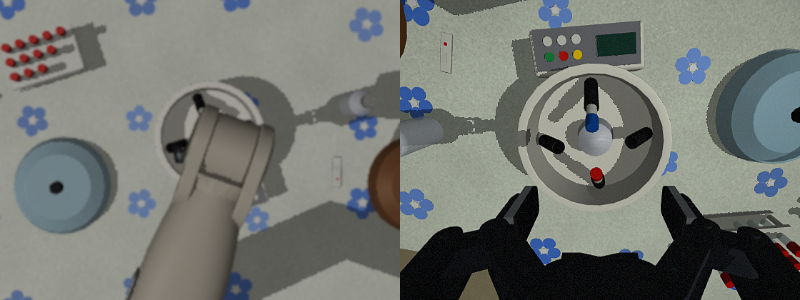

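View pics/w3c.png

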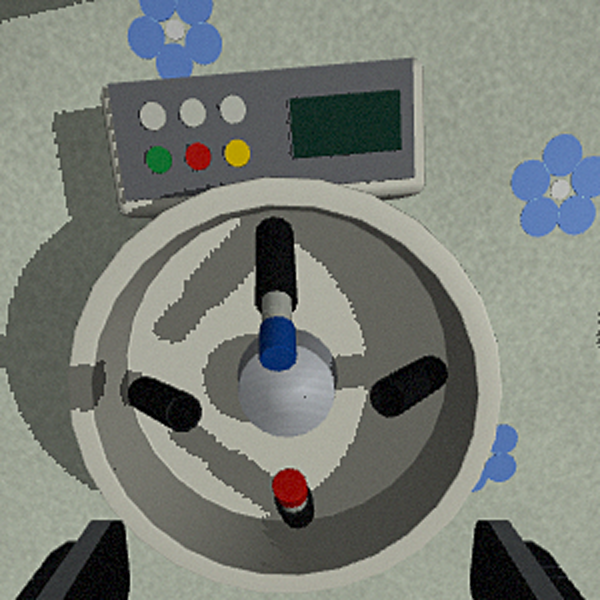

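With the cover flat on the bench, the crop gives the red cap top at (289,485), the empty mouths at about (183,412) and (387,398), and the panel's front corners at (105,88) and (415,60). Next I fit the centrifuge pose to these.

Run:
```python
from h import *
from scipy.optimize import least_squares
i=dict(np.load("w3.npz"))
px=np.array([[289,485],[183,412],[387,398],[105,88],[415,60]])/2+[130,0]
s35,c35=np.sin(np.radians(35)),np.cos(np.radians(35))
L=np.array([[.058-.04*s35,0,.115+.04*c35],[0,.058,.115],[0,-.058,.115],[-.182,-.091,.082],[-.182,.091,.082]])
L[[1,2]]=L[[1,2]] if 0 else L[[2,1]]
def W(p,L): return R.from_euler("z",p[2]).apply(L)+[p[0],p[1],0]
f=least_squares(lambda p:(proj(i,W(p,L))-px).ravel(),[.52,-.08,.24],loss="soft_l1",f_scale=2)
print(f.x,np.degrees(f.x[2]),f.fun.reshape(-1,2).round(1))
print("cap direct",onz(i,px[0],L[0,2]),"fit",W(f.x,L[:1]))
s=manip.observe(); p=f.x
cap=onz(i,px[0],L[0,2]); ax=R.from_euler("z",p[2]).apply([-s35,0,c35])   # tube z
g=cap-ax*.032; Rt=R.from_quat(s["ee_rot"])
z=-ax; y=R.from_euler("z",p[2]).apply([0,1,0]); T=R.from_matrix(np.c_[np.cross(y,z),y,z])
print("TCP grasp",g,"pre",g+ax*.06,"eef",s["eef_pos"])
print("units pre",((g+ax*.06-s["eef_pos"])/.03).round(2),"turn",(np.degrees((T*Rt.inv()).as_rotvec())/5).round(2),"axis per 30mm",ax.round(3))
```

```text
[ 0.5259724  -0.08150037  0.33498725] 19.19335536956807 [[  0.2   2.7]
 [  0.5   3.4]
 [ -0.6   1.5]
 [-10.9  -2.1]
 [  4.2  -5.7]]
cap direct [ 0.55607247 -0.07096982  0.14776608] fit [[ 0.55908069 -0.06997515  0.14776608]]
TCP grasp [ 0.57340668 -0.06493567  0.12155322] pre [ 0.54090504 -0.07624971  0.17070234] eef [ 0.49990912 -0.07769986  0.26960984]
units pre [ 1.37  0.05 -3.3 ] turn [ 2.   -6.71  1.  ] axis per 30mm [-0.542 -0.189  0.819]
```

Run:
```python
from h import *
i=dict(np.load("w3.npz"))
px=np.array([[289,485],[183,412],[387,398],[105,88],[415,60],[122,212],[424,190],[262,262],[278,330]])/2+[130,0]
a=onz(i,px[1],.115);b=onz(i,px[2],.115);print("mouths",a,b,np.linalg.norm(a-b),np.degrees(np.arctan2(*(a-b)[:2][::1]*[1,-1])), (a+b)/2)
for z in (.082,.06,.0): 
    a=onz(i,px[3],z);b=onz(i,px[4],z);print(z,a,b,np.linalg.norm(a-b),np.degrees(np.arctan2(a[0]-b[0],b[1]-a[1])))
    a=onz(i,px[5],z);b=onz(i,px[6],z);print("  back",np.linalg.norm(a-b),np.degrees(np.arctan2(a[0]-b[0],b[1]-a[1])))
for yaw in (14,15.5,17,19): # project sleeve axis of red tube & blue
    P=R.from_euler("z",yaw,degrees=True).apply([[.035,0,.148],[.058,0,.115],[.058+.06*.574,0,.115-.06*.819],[-.035,0,.148],[-.058,0,.115],[-.058-.034,0,.066]])+[.5225,-.082,0]
    print(yaw,((proj(i,P)-[130,0])*2).round(0).tolist())
```

```text
mouths [ 0.54113213 -0.13754512  0.115     ] [ 0.50500164 -0.02660339  0.115     ] 0.11667681981800326 18.03892343118376 [ 0.52306689 -0.08207426  0.115     ]
0.082 [ 0.38317498 -0.21567478  0.082     ] [ 0.33034739 -0.05807855  0.082     ] 0.16621470083018114 18.53158726118804
  back 0.1716052870873284 17.87135182143431
0.06 [ 0.38062881 -0.22291986  0.06      ] [ 0.32454065 -0.05559664  0.06      ] 0.1764736296770541 18.531587261188037
  back 0.18219692802632553 17.87135182143429
0.0 [ 0.37368472 -0.24267916  0.        ] [ 0.3087041  -0.04882779  0.        ] 0.20445252653216223 18.53158726118805
  back 0.21108322149631784 17.871351821434306
14 [[284.0, 485.0], [286.0, 497.0], [288.0, 510.0], [283.0, 356.0], [284.0, 301.0], [286.0, 234.0]]
15.5 [[286.0, 485.0], [288.0, 497.0], [291.0, 510.0], [281.0, 356.0], [281.0, 302.0], [282.0, 234.0]]
17 [[288.0, 485.0], [291.0, 496.0], [295.0, 510.0], [279.0, 357.0], [278.0, 302.0], [278.0, 234.0]]
19 [[290.0, 485.0], [294.0, 496.0], [299.0, 510.0], [277.0, 357.0], [275.0, 302.0], [272.0, 235.0]]
```

Everything is consistent: axis at (0.523,-0.082), yaw 18°, cap at (0.556,-0.071). I'll tilt the tool to match the tube and go to a point 70 mm back along its axis.

```bash
python3 -m creep '[0.3,0,0,0.3,-1.1,0.1, 0.5,0,0,0.65,-2.2,0.3, 0.7,0,0,1,-3.4,0.4, 0.9,0,0,1.3,-4.5,0.5, 1.1,0,0,1.6,-5.6,0.7, 1.24,0,0,1.92,-6.74,0.8, 1.24,0,-0.8,1.92,-6.74,0.8, 1.24,0,-1.8,1.92,-6.74,0.8, 1.24,0,-2.5,1.92,-6.74,0.8, 1.24,0,-3,1.92,-6.74,0.8, 1.24,0,-3.1,1.92,-6.74,0.8, 1.24,0,-3.1,1.92,-6.74,0.8, 1.24,0,-3.1,1.92,-6.74,0.8]' 60
python3 - <<'E'
from h import *
s=manip.observe(); i=viewer.camera_info("wrist"); w=viewer.camera("wrist")
cv2.imwrite("pics/w4.png",w[:,:,::-1])
Rt=R.from_quat(s["ee_rot"]); cap=np.array([.5561,-.0711,.1478]); ax=R.from_euler("z",18,degrees=True).apply([-.5736,0,.8192])
print(s["q"],s["eef_pos"],"cap in tool",Rt.inv().apply(cap-s["eef_pos"]),"ax in tool",Rt.inv().apply(ax)); print("cap px",proj(i,[cap,cap-.04*ax]))
E
```

```text
t: 12.25
eef_pos: [0.5381, -0.0786, 0.1776]
ee_rot: [-0.151, 0.941, 0.046, 0.298]
wrist_force: [-0.5, 0.1, 0.7]
finger_gap: 0.602
grip_force: 0.0
[-0.57211028 -0.10620001 -0.68054425  0.57770658  0.46135872 -0.78950795] [ 0.53813323 -0.07855681  0.17759157] cap in tool [0.00126428 0.00156498 0.03552321] ax in tool [-1.87011600e-03 -6.01986348e-04 -1.00005087e+00]
cap px [[282.7724134  220.45613969]
 [282.30689617 204.06196974]]
```

View pics/w4.png

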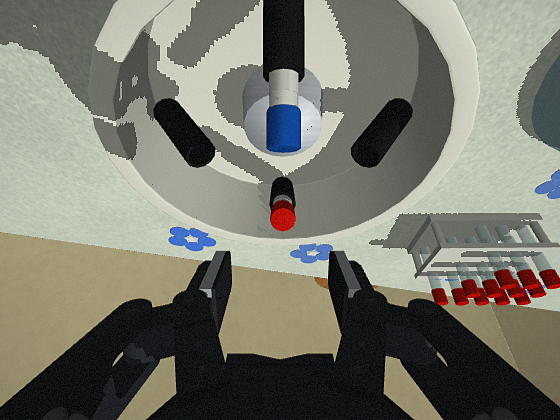

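The cap top appears at (283,219) against a predicted (283,220), so I'll advance along the tube axis, close, and check before drawing.

```bash
python3 -m creep '[0.25,0.12,-0.35,0,0,0, 0.5,0.2,-0.75,0,0,0, 0.75,0.29,-1.15,0,0,0, 0.95,0.36,-1.48,0,0,0, 1.1,0.41,-1.73,0,0,0, 1.2,0.45,-1.89,0,0,0, 1.24,0.46,-1.95,0,0,0, 1.24,0.46,-1.95,0,0,0, 1.24,0.46,-1.95,0,0,0]'
python3 -m creep '[0,0,0,0,0,0, 0,0,0,0,0,0, 0,0,0,0,0,0, 0,0,0,0,0,0, 0,0,0,0,0,0, 0,0,0,0,0,0, 0,0,0,0,0,0]' 0 40
```

```text
t: 13.2
eef_pos: [0.5748, -0.0653, 0.1183]
ee_rot: [-0.15, 0.942, 0.047, 0.298]
wrist_force: [-0.5, -0.7, -0.7]
finger_gap: 0.604
grip_force: 0.0
t: 13.9
eef_pos: [0.5749, -0.0653, 0.1183]
ee_rot: [-0.15, 0.942, 0.047, 0.298]
wrist_force: [-3.5, -0.5, 6.6]
finger_gap: 0.19
grip_force: 39.1
```

```bash
python3 -m creep '[-0.05,-0.02,0.08,0,0,0, -0.13,-0.04,0.2,0,0,0, -0.23,-0.07,0.34,0,0,0, -0.34,-0.11,0.51,0,0,0, -0.45,-0.15,0.68,0,0,0, -0.57,-0.19,0.86,0,0,0]'
python3 -m creep '[-0.11,-0.04,0.17,0,0,0, -0.22,-0.07,0.33,0,0,0, -0.34,-0.11,0.51,0,0,0, -0.47,-0.15,0.7,0,0,0, -0.6,-0.2,0.9,0,0,0, -0.74,-0.24,1.11,0,0,0, -0.88,-0.29,1.32,0,0,0, -1,-0.33,1.5,0,0,0, -1.05,-0.34,1.58,0,0,0, -1.05,-0.34,1.58,0,0,0]'
python3 - <<'E'
from h import *
w=viewer.camera("wrist");t=viewer.camera("scene")[110:290,170:370]
cv2.imwrite("pics/w5.png",cv2.resize(np.hstack([cv2.resize(t,(466,420),interpolation=cv2.INTER_CUBIC),w])[:,:,::-1],(800,327)))
E
```

```text
t: 14.5
eef_pos: [0.5572, -0.0709, 0.1441]
ee_rot: [-0.15, 0.942, 0.047, 0.297]
wrist_force: [0.3, -0.1, 0.5]
finger_gap: 0.194
grip_force: 39.0
t: 15.5
eef_pos: [0.5261, -0.0813, 0.1916]
ee_rot: [-0.15, 0.942, 0.046, 0.298]
wrist_force: [0.5, -0.5, 0.2]
finger_gap: 0.195
grip_force: 39.0
```

View pics/w5.png

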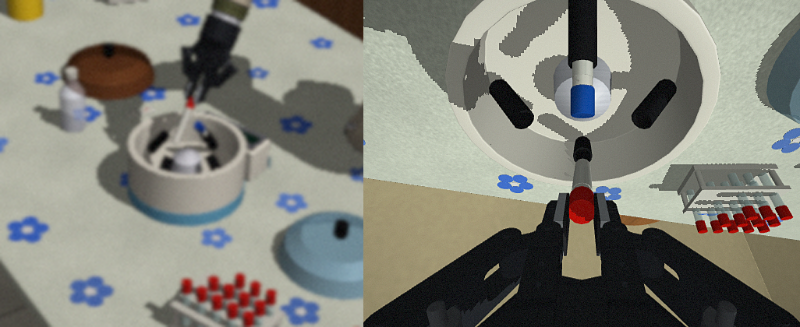

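The tube is fully out of its sleeve and held by the cap; the lower end is about 29 mm past the mouth. I'll raise it, then turn it upright about the tilt axis.

```bash
python3 -m creep '[0,0,0.3,0,0,0, 0,0,0.9,0,0,0, 0,0,1.7,0,0,0, 0,0,2.5,0,0,0, 0,0,3.3,0,0,0, 0,0,4,0,0,0, 0,0,4.4,0,0,0, 0,0,4.6,0,0,0, 0,0,4.6,-0.15,0.45,0, 0,0,4.6,-0.4,1.2,0, 0,0,4.6,-0.7,2.15,0, 0,0,4.6,-1,3.1,0, 0,0,4.6,-1.3,4,0, 0,0,4.6,-1.6,4.95,0, 0,0,4.6,-1.85,5.7,0, 0,0,4.6,-2.05,6.3,0, 0,0,4.6,-2.16,6.66,0, 0,0,4.6,-2.16,6.66,0, 0,0,4.6,-2.16,6.66,0, 0,0,4.6,-2.16,6.66,0]'
python3 -m creep '[0,0,0,0,0,0, 0,0,0,0,0,0, 0,0,0,0,0,0, 0,0,0,0,0,0]'
python3 - <<'E'
from h import *
s=manip.observe(); print(np.degrees(s["q"]).round(),R.from_quat(s["ee_rot"]).as_matrix()[:,2])
w=viewer.camera("wrist");t=viewer.camera("scene")[80:280,200:360]
cv2.imwrite("pics/w6.png",cv2.resize(np.hstack([cv2.resize(t,(480,600),interpolation=cv2.INTER_CUBIC),cv2.resize(w,(800,600))[:,200:600]])[:,:,::-1],(800,545)))
E
```

```text
t: 17.6
eef_pos: [0.5257, -0.081, 0.3288]
ee_rot: [-0.157, 0.988, 0.0, 0.0]
wrist_force: [1.0, 0.0, -0.8]
finger_gap: 0.193
grip_force: 39.1
t: 18.0
eef_pos: [0.5259, -0.081, 0.3293]
ee_rot: [-0.157, 0.988, -0.0, 0.0]
wrist_force: [-0.9, 0.1, -0.1]
finger_gap: 0.191
grip_force: 39.1
[-17.  13.  13.  90.   0. -35.] [ 9.37839891e-04  1.16223714e-04 -9.99999553e-01]
```

View pics/w6.png

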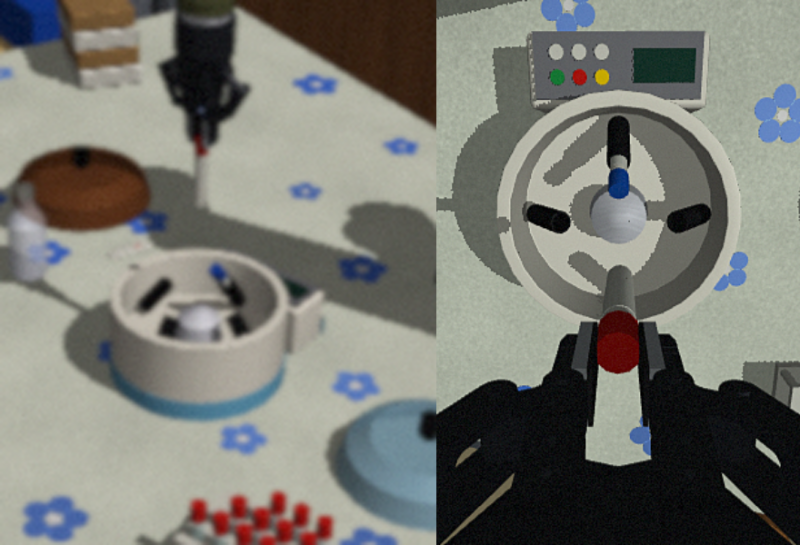

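The tube hangs upright and still over the bowl, with its lower end at about 0.26 m. The blue tube, rack, bottle and cassette look undisturbed, so I'm handing in.

```bash
python3 -c "
from workcell import job; print(job.close_job())"
```

```text
the job is handed in; nothing more can be done
None
```

The job is handed in at about 18 s: the cover is flat on the bench, knob up, and the red-capped tube is held upright and still in the gripper, its lower end about 26 cm above the bench; no verdict was returned.

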